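Top up the guest soaps and close the follower

ROBOT

A 6-joint arm with a two-finger parallel gripper is mounted at the origin on the work surface. World frame = base frame: x ahead of the robot, y to its left, z up, the work surface at z = 0. Lengths are in m, angles in degrees, forces in N, time in s.
With the tool pointing down it reaches from about 0.35 to 0.875 m from the base axis. Payload 4.2 kg.
Tool frame: the origin (TCP) lies midway between the tips of the shut fingers; the grasp point (between the pads) lies 19 mm behind it; z points along the fingers, y is the direction in which the jaws open and shut (so a half turn about z gives the same grasp; the last joint's range is limited). The gripper opens to 87 mm and grips with 3 to 60 N. Pads are 19 mm wide; open, the fingers measure 117 mm over their backs; the gripper's body (75 mm by 190 mm) begins 51 mm behind the grasp point.
Start: joints at [14.817, 22.042, 0.453, 0, -68.411, -14.817], TCP at [0.625, 0, 0.223] pointing down, gripper open.
Joint ranges: [-179.83, 179.83], [-69.29, 118.12], [-61.27, 80.66], [-181.25, 117.63], [-171.15, -9.14], [-177.46, 177.46]. Speed limits (degrees/s): [159.86, 159.86, 180, 180, 180, 180].

INTERFACE

Orientations are given as a 3x3 rotation matrix whose columns are the frame's x, y, z axes.
In Python, from station import r gives the robot as it stands.
- The arm moves only by the tool carry_out, never from a script. Its argument "steps" is a list of rows, each a list of 2 entries, a list of its own where there are three numbers: the shift along the tool's x, y, z in cm, then the turn about the tool's z in degrees. In form: [[[x, y, z], twist], ...]. A call has 1 to 20 rows; each row is the pose to reach, as a shift and turn from the pose measured when the call began, along the tool's axes at that moment; what a row does not reach only later rows make up. A row lasts 1/10 s, in which the tool goes at most 50 mm and 8.59 degrees, less where a joint would pass 70% of its speed; a pose out of reach is approached as far as the arm can. A call with a gripper value outside its range is refused whole. "gripper" is the gripper's target within -1 to 1 (fully open at 1, half-way at 0, shut at -1), set as the call begins (left out, the last holds). The fingers move at their own pace and stop on an object; the grip force is fixed at half the most. Time passes only in rows, so rows that repeat a pose let the fingers close. It gives the time, the measured TCP pose, the force and the opening at its end, in the units of the state.
- r.sense(): the state, without advancing time (a new reading comes with each control period).
- r.capture(name): name is "scene" or "side" or "wrist"; returns the picture (480x640x3 uint8, red, green, blue); there is no depth.
- r.calibration(name): a dict with "camera_matrix" (3x3 intrinsics, pixels), "D" ([k1, k2, p1, p2, k3] as OpenCV has them; the pictures are not rectified), "world_from_camera" (4x4, takes a point from camera to world coordinates). Camera axes: x right, y up, looking along -z (the intrinsics and any distortion apply to the point x, -y, -z); pixel columns grow to the right and rows downward; lengths in m; the calibration is good to about 2 mm. A picture is of the moment at which its call begins: read the wrist's pose just before it. calibration takes no time and is no camera call; for the wrist camera it gives the pose at the moment of the call.
- r.finish_job(): hands the job in, once; it reports no verdict.
Trained networks look in the newest picture that a camera, given by its name, has taken for a name from the list of things; names that differ only in an ending like _2 or _b are one class to them, and where a whole thing is asked for, a point or a joint stands for the part that bears it (a point fixed in the world has none). Each returns a list of dicts, best first, with "confidence" (0 to 1); they miss things now and then, are a little off and sometimes report something else, mostly with a low value. They report only what shows in the picture. A call takes as long as a camera call. They do not tell look-alikes from the thing itself.
- r.cut_out(camera, target): "pixels" (480x640 bool, what is visible of it).
- r.place_of(camera, target): "centre" ([x, y, z] in m, in world coordinates, good to about 4 mm: a listed point, or the origin of a listed thing).
The state is a dict: "time_s": time; "joints": joint angles; "joint_velocities": joint speeds; "effort": joint torques, N m; "tcp_pos": TCP position; "ee_rot": TCP orientation; "wrist_force": force on the tool from outside, world axes, zero at the start; "moment": the same for the moment, N m; "gripper_width": opening from 0.0 (shut) to 1.0 (fully open).
Only numpy, scipy, OpenCV 4.12 (cv2) and the standard library are available. Lean on these libraries where they do the work, as an engineer would, in place of code of your own. Each camera call takes 0.05 s, during which the arm holds its last target. There are 200 camera calls.

TASK

Slide the follower of the soap tray back out of the way, lay two of the three spare soap boxes flat in the tray between the follower and the two boxes already there, crosswise like those, and leave the third spare where it is on the counter. Then push the follower up, by feel, until all four boxes are closed up tight against the stop at the other end, finishing with a firm push of about 10 N held for a moment, never as hard as 25 N, and let go so that the row stays closed. Do not shift the jar, the brush holder or the tumbler.

Things in the scene. Friction and masses are not known exactly. Their poses are not given: they have to be found in the camera images.
- tray: fixed wooden channel along its own y, 364 mm long, 66 mm wide inside (76 outside); floor 8 mm thick, side walls 22 mm high; origin: centre of underside. Across its -y end stands the row's stop, a steel plate 60 mm wide, top 36 mm above the counter; its face is set somewhere 135 to 165 mm on the -y side of the origin, not measured: find it by feel.
- follower (a joint): travel (m) of the steel follower along the tray: 0 when fully back at the tray's +y end, grows as it moves to -y towards the stop (up to 0.20). It slides stiffly (about 2.5 N) and stays where it is left.
- follower_face (a point): centre of the lower edge of the follower's pressing face (the face towards the stop), at the height of the channel floor; axes as the tray's. The follower is a plate 8 mm thick (along y) and 60 mm wide that reaches 40 mm above the counter.
- follower_tab (a point): middle of the top edge of the follower's upright tab, 76 mm above the counter; the tab is 40 mm wide (along the tray's x), 8 mm thick (along y) and stands clear above the soap boxes from 40 mm up. Push it either way.
- soap_a: a plain cardboard soap box, 56 (own x) by 34 (own y) by 30 mm high, 60 g, with a paper band; origin at the centre of its underside. It lies in the tray, its y along the tray, next to the stop but not touching it.
- soap_b: a plain cardboard soap box, 56 (own x) by 34 (own y) by 30 mm high, 60 g, with a paper band; origin at the centre of its underside. It lies in the tray between soap_a and the follower, with gaps.
- spare_1: a plain cardboard soap box, 56 (own x) by 34 (own y) by 30 mm high, 60 g, with a paper band; origin at the centre of its underside. One of three spares lying on the counter between the robot and the tray.
- spare_2: a plain cardboard soap box, 56 (own x) by 34 (own y) by 30 mm high, 60 g, with a paper band; origin at the centre of its underside. One of three spares lying on the counter between the robot and the tray.
- spare_3: a plain cardboard soap box, 56 (own x) by 34 (own y) by 30 mm high, 60 g, with a paper band; origin at the centre of its underside. One of three spares lying on the counter between the robot and the tray.
- jar: low white lidded jar, 44 mm across and 55 mm high, on the counter among the spares; origin at the centre of its underside. Leave alone.
- brush_holder: brown stone toothbrush holder, a cylinder 64 mm across and 100 mm high; origin at the centre of its underside. Leave alone.
- tumbler: white tumbler, 68 mm across and 85 mm high; origin at the centre of its underside. Leave alone.
There are look-alikes about, which are no part of the job. What is shaped like the spare_3 but orange is not meant. What is shaped like the spare_1 but turquoise is not meant.

How it is judged:
By the outcome, as a careful person would: the job done as asked, in the order asked, and still so for the second after the job is handed in, with the robot touching nothing.
It also fails if it takes over 69 s, if anything falls off the work surface, if the arm or the gripper's body presses on something with over 40 N, if the wrist force passes 120 N, or if a joint passes its speed limit or range.

## Working session

There is one attempt and no reset: what is moved stays moved. The work goes in short steps, Python scripts to look and compute and a tool call to move; the robot and the scene stay as the last step left them, time stands still between calls to the robot, and variables do not carry over. Pictures are saved under pics/ and viewed, about 8 in all and at most 12, crops included, and the job is handed in when it is done.

Besides the shell and the picture viewer there is one more tool, called by a JSON object that holds its "fn" and its "kwargs", one argument or row to a line. carry_out: Moves the arm, as the interface text tells. Its arguments: {"type":"object","properties":{"steps":{"type":"array","items":{"type":"array"}},"gripper":{"type":"number"}},"required":["steps"]}

```bash
mkdir -p pics; ls; cat > h.py <<'E'
import numpy as np, cv2
from station import r
def save(img,n): cv2.imwrite(f'pics/{n}.png',cv2.cvtColor(img,cv2.COLOR_RGB2BGR))
def ray(c,px):
    K=np.array(c['camera_matrix']);D=np.array(c['D']);T=np.array(c['world_from_camera'])
    u=cv2.undistortPoints(np.array(px,float).reshape(-1,1,2),K,D).reshape(-1,2)
    d=np.c_[u[:,0],-u[:,1],-np.ones(len(u))]@T[:3,:3].T
    return T[:3,3],d
def at_z(c,px,z):
    o,d=ray(c,px); return o+d*((z-o[2])/d[:,2])[:,None]
def proj(c,P):
    K=np.array(c['camera_matrix']);D=np.array(c['D']);T=np.array(c['world_from_camera'])
    p=(np.array(P,float).reshape(-1,3)-T[:3,3])@T[:3,:3]; p=p*[1,-1,-1]
    return cv2.projectPoints(p,np.zeros(3),np.zeros(3),K,D)[0].reshape(-1,2)
E
python3 - <<'E'
from h import *
s=r.sense(); print(s['time_s'],s['tcp_pos'],np.round(s['ee_rot'],3).tolist(),s['wrist_force'],s['gripper_width'])
a=r.capture('scene'); save(a,'scene0')
for t in ['tray','follower_face','follower_tab','soap_a','jar','brush_holder','tumbler']:
    print(t,[(np.round(d['centre'],3).tolist(),round(d['confidence'],2)) for d in r.place_of('scene',t)])
b=r.capture('side'); save(b,'side0')
for t in ['soap_a','follower_tab','tray']:
    print('side',t,[(np.round(d['centre'],3).tolist(),round(d['confidence'],2)) for d in r.place_of('side',t)])
w=r.capture('wrist'); save(w,'wrist0')
for n in ['scene','side','wrist']: c=r.calibration(n);print(n,np.round(c['world_from_camera'],3).tolist())
E
```

```text
pics
0.0 [6.24401559e-01 1.03476515e-05 2.21460191e-01] [[-0.0, -1.0, -0.002], [-1.0, 0.0, -0.0], [0.0, 0.002, -1.0]] [-0.21362623  0.73713862  0.47359706] 0.9988710518060233
tray [([0.62, 0.013, -0.002], 0.76)]
follower_face [([0.616, 0.008, 0.01], 0.58)]
follower_tab [([0.622, 0.015, 0.078], 0.8)]
soap_a [([0.603, -0.048, 0.006], 0.96), ([0.594, -0.091, 0.009], 0.91)]
jar [([0.437, 0.069, 0.0], 0.9), ([0.444, 0.217, -0.001], 0.16)]
brush_holder [([0.587, 0.361, 0.0], 0.71)]
tumbler [([0.503, -0.416, -0.001], 0.92)]
side soap_a [([0.599, -0.044, 0.005], 0.66)]
side follower_tab [([0.617, 0.012, 0.075], 0.68)]
side tray [([0.62, 0.011, -0.0], 0.93)]
scene [[-0.23, -0.531, 0.816, 1.313], [0.973, -0.145, 0.179, 0.157], [0.023, 0.835, 0.55, 0.633], [0.0, 0.0, 0.0, 1.0]]
side [[0.85, 0.285, -0.443, 0.05], [-0.526, 0.449, -0.722, -0.762], [-0.007, 0.847, 0.532, 0.658], [0.0, 0.0, 0.0, 1.0]]
wrist [[-1.0, 0.001, -0.0, 0.625], [-0.001, -0.97, -0.244, -0.067], [-0.001, -0.244, 0.97, 0.385], [0.0, 0.0, 0.0, 1.0]]
```

View pics/scene0.png

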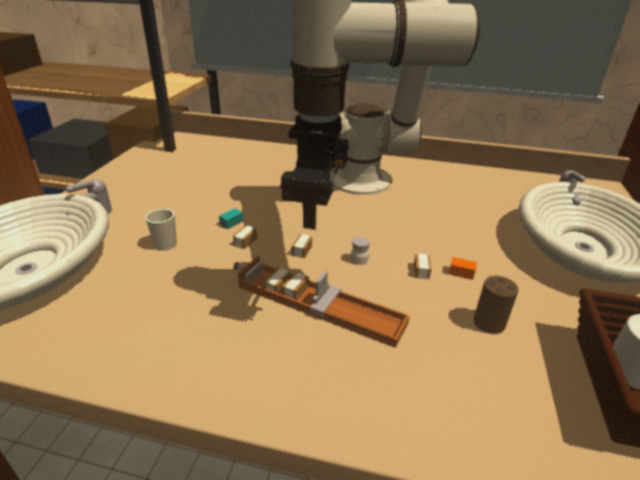

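View pics/wrist0.png

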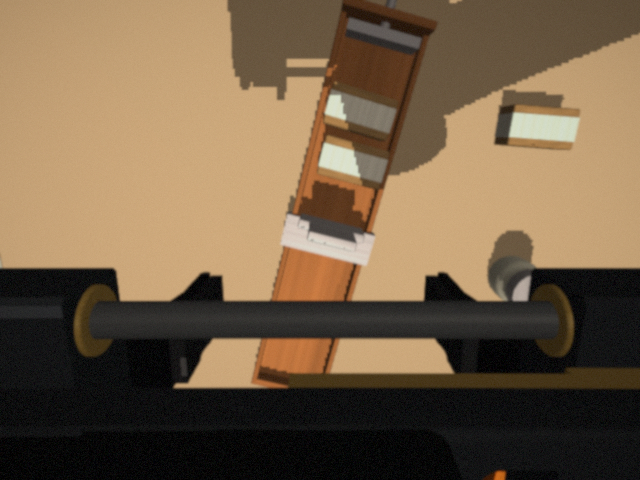

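The scene picture shows the tray running from (240,270) to (405,325), with the follower tab at (322,285). White-banded spares lie at (244,236), (302,245) and (423,265). The look-alikes are turquoise at (231,217) and orange at (463,268), and the jar is at (361,250). In the wrist picture the stop is at (385,35), the two boxes at (362,112) and (353,160), the follower at (328,240), and one spare at (538,127).

```bash
python3 - <<'E'
from h import *
a=cv2.imread('pics/scene0.png')
cv2.imwrite('pics/crop1.png',cv2.resize(a[195:345,215:485],None,fx=2.9,fy=2.9,interpolation=cv2.INTER_CUBIC))
c=r.calibration('wrist')
P=at_z(c,[[345,3],[436,22],[253,382]],0.030); print('tray corners',P.round(4).tolist())
P8=at_z(c,[[284,246],[367,264]],0.040); print('follower +y edge z40?',P8.round(4).tolist())
P8=at_z(c,[[309,246],[355,256]],0.076); print('z76?',P8.round(4).tolist())
c=r.calibration('scene')
print(at_z(c,[[244,236],[302,245],[423,265],[231,217],[463,268]],0.015).round(3).tolist())
r.capture('scene')
for t in ['spare_1']:
  for d in r.cut_out('scene',t):
    ys,xs=np.nonzero(d['pixels']); print(round(d['confidence'],2),xs.mean().round(1),ys.mean().round(1),len(xs), at_z(c,[[xs.mean(),ys.mean()]],0.017).round(4).tolist())
  print([(np.round(d['centre'],3).tolist(),round(d['confidence'],2)) for d in r.place_of('scene',t)])
E
```

```text
tray corners [[0.6079, -0.1711, 0.03], [0.5346, -0.1574, 0.03], [0.6957, 0.1711, 0.03]]
follower +y edge z40? [[0.6603, 0.0266, 0.04], [0.5854, 0.0434, 0.04]]
z76? [[0.6365, 0.0169, 0.076], [0.5994, 0.0252, 0.076]]
[[0.435, -0.226, 0.015], [0.435, -0.074, 0.015], [0.441, 0.22, 0.015], [0.356, -0.293, 0.015], [0.429, 0.311, 0.015]]
0.95 245.0 236.6 369 [[0.4392, -0.2211, 0.017]]
0.88 302.4 245.6 328 [[0.4403, -0.0719, 0.017]]
0.81 230.8 218.2 357 [[0.3652, -0.2897, 0.017]]
0.77 462.2 267.7 470 [[0.4308, 0.3086, 0.017]]
0.63 422.7 265.9 392 [[0.4477, 0.2189, 0.017]]
[([0.445, 0.217, 0.003], 0.89), ([0.363, -0.29, -0.003], 0.83), ([0.434, -0.224, 0.003], 0.71), ([0.44, -0.071, 0.0], 0.66), ([0.428, 0.307, -0.001], 0.56)]
```

View pics/crop1.png

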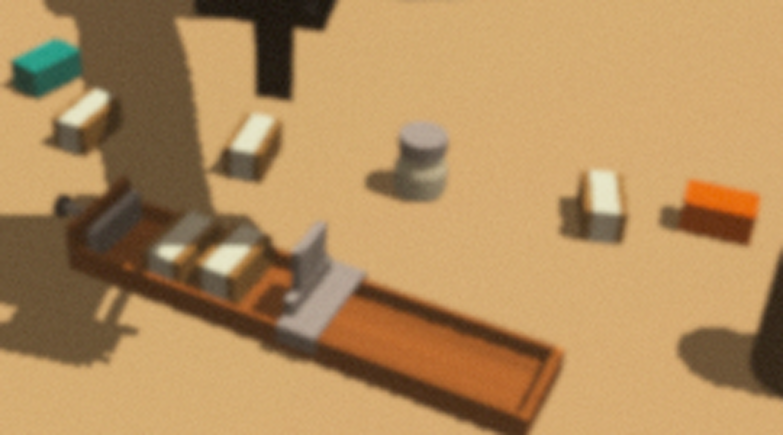

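{"fn": "carry_out", "kwargs": {
  "steps": [
    [[2.7, 1.6, 3], 7],
    [[2.7, 1.6, 7], 13],
    [[2.7, 1.6, 11], 13],
    [[2.7, 1.6, 15], 13],
    [[2.7, 1.6, 16.6], 13],
    [[2.7, 1.6, 16.6], 13],
    [[2.7, 1.6, 16.6], 13],
    [[2.7, 1.6, 16.6], 13]
  ],
  "gripper": -1
}}

```text
time_s: 1.6
tcp_pos: [0.6104, -0.0267, 0.0584]
ee_rot: [[-0.225, -0.974, 0.004], [-0.974, 0.225, 0.0], [-0.001, -0.003, -1.0]]
wrist_force: [0.4, 1.0, 0.3]
gripper_width: 0.357
```

{"fn": "carry_out", "kwargs": {
  "steps": [
    [[-1, 0.2, 0.3], 0],
    [[-2, 0.2, 0.3], 0],
    [[-2.8, 0.2, 0.3], 0],
    [[-3.4, 0.2, 0.3], 0],
    [[-4, 0.2, 0.3], 0],
    [[-5, 0.2, 0.3], 0],
    [[-5.5, 0.2, 0.3], 0]
  ]
}}

```text
time_s: 2.3
tcp_pos: [0.6212, 0.028, 0.0556]
ee_rot: [[-0.224, -0.975, 0.004], [-0.975, 0.224, 0.0], [-0.001, -0.004, -1.0]]
wrist_force: [2.0, -3.6, 1.2]
gripper_width: 0.005
```

{"fn": "carry_out", "kwargs": {
  "steps": [
    [[-1.2, 0, 0], 0],
    [[-2.4, 0, 0], 0],
    [[-3.6, 0, 0], 0],
    [[-4.8, 0, 0], 0],
    [[-6, 0, 0], 0],
    [[-7, 0, 0], 0],
    [[-8, 0, 0], 0],
    [[-8.8, 0, 0], 0],
    [[-9.4, 0, 0], 0]
  ]
}}

```text
time_s: 3.2
tcp_pos: [0.6423, 0.1204, 0.0555]
ee_rot: [[-0.224, -0.975, 0.004], [-0.975, 0.224, 0.0], [-0.001, -0.004, -1.0]]
wrist_force: [2.0, -2.2, 0.1]
gripper_width: 0.007
```

{"fn": "carry_out", "kwargs": {
  "steps": [
    [[1, 0, -0.5], 0],
    [[2, 0, -4], 0],
    [[5, 2, -9], 0],
    [[8, 4, -13], 0],
    [[11, 6, -17], 0],
    [[14, 8, -19.5], 0],
    [[17, 10, -19.5], 0],
    [[17.8, 10.5, -19.5], 0],
    [[17.8, 10.5, -19.5], 0],
    [[17.8, 10.5, -19.5], 0]
  ],
  "gripper": 0.25
}}

```text
time_s: 4.2
tcp_pos: [0.4995, -0.0294, 0.2498]
ee_rot: [[-0.224, -0.975, 0.004], [-0.975, 0.224, 0.001], [-0.002, -0.003, -1.0]]
wrist_force: [0.8, -0.3, -0.1]
gripper_width: 0.617
```

```bash
python3 - <<'E'
from h import *
import json
s=r.sense(); print(s['time_s'],s['tcp_pos'],s['joint_velocities'])
c=r.calibration('wrist'); w=r.capture('wrist'); save(w,'wrist1')
json.dump({k:np.array(v).tolist() for k,v in c.items()},open('c1.json','w'))
for d in r.cut_out('wrist','spare_1'):
    m=d['pixels'].astype(np.uint8); ys,xs=np.nonzero(m); print(round(d['confidence'],2),xs.mean().round(1),ys.mean().round(1),len(xs))
print([(np.round(d['centre'],3).tolist(),round(d['confidence'],2)) for d in r.place_of('wrist','spare_1')])
E
```

```text
4.2 [ 0.49950557 -0.02941435  0.24982596] [ 0.67542037  1.66528323  0.61886654  0.19296912 -0.09936779 -0.03484777]
0.68 377.3 145.8 2241
[([0.439, -0.077, -0.002], 0.96)]
```

View pics/wrist1.png

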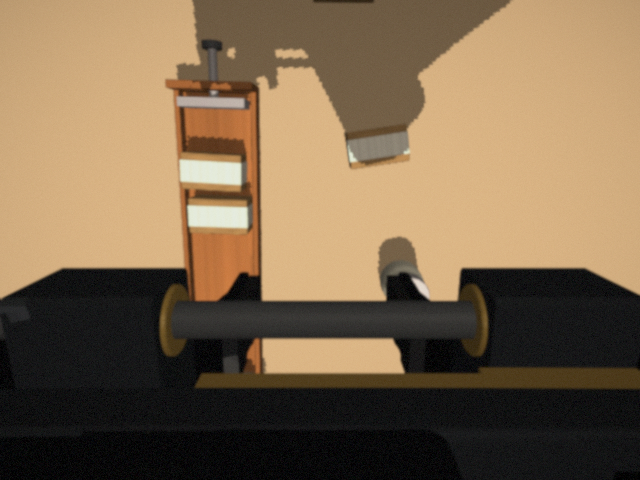

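The wrist picture shows the near spare at (377,146). In the tray the two boxes are at (212,171) and (219,215), with the stop plate at (211,102). The jar is at (405,280) and clear.

```bash
python3 - <<'E'
from h import *
import json
c=json.load(open('c1.json'))
def rep(n,px,z):
    P=at_z(c,px,z)[:,:2]; print(n,'ctr',P.mean(0).round(4),'edges',[(round(float(np.hypot(*d))*1000),round(float(np.degrees(np.arctan2(d[1],d[0]))),1)) for d in np.roll(P,-1,0)-P])
rep('spare',[[346,134],[407,125],[410,158],[350,168]],.03)
rep('a',[[180,153],[245,155],[245,190],[180,187]],.038)
rep('b',[[187,198],[250,200],[250,234],[188,230]],.038)
P=at_z(c,[[258,88],[262,330],[167,88]],.03); print(P.round(4).tolist()); d=P[1]-P[0]; print('tray yaw',np.degrees(np.arctan2(d[1],d[0]))-90)
print('stop top',at_z(c,[[177,97],[246,98],[178,108],[246,108]],.036).round(4).tolist())
w=cv2.imread('pics/wrist1.png')
cv2.imwrite('pics/crop2.png',cv2.resize(w[70:270,150:430],None,fx=2.8,fy=2.8,interpolation=cv2.INTER_CUBIC))
E
```

```text
spare ctr [ 0.4374 -0.076 ] edges [(57, 175.2), (30, 85.5), (57, -3.6), (31, -95.2)]
a ctr [ 0.5924 -0.0884] edges [(60, 165.5), (32, 74.3), (61, -15.5), (31, -108.0)]
b ctr [ 0.5987 -0.0471] edges [(59, 165.3), (33, 74.5), (60, -16.7), (31, -106.0)]
[[0.5331, -0.1505, 0.03], [0.5918, 0.0811, 0.03], [0.613, -0.1686, 0.03]]
tray yaw -14.221783507084012
stop top [[0.6047, -0.1583, 0.036], [0.545, -0.1439, 0.036], [0.6068, -0.1492, 0.036], [0.5473, -0.1357, 0.036]]
```

View pics/crop2.png

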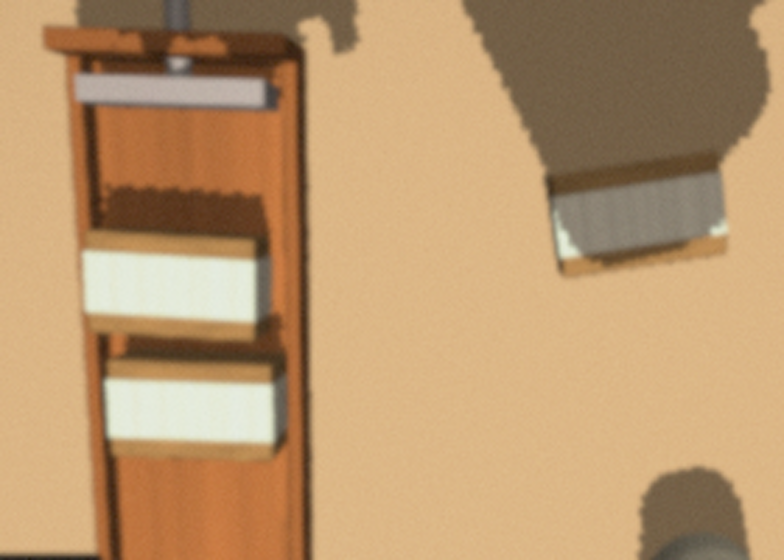

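{"fn": "carry_out", "kwargs": {
  "steps": [
    [[1, 1, 2], 8.5],
    [[2, 2, 4], 17],
    [[3, 3, 6], 25.5],
    [[4, 4, 8], 34],
    [[5, 5, 10], 42.5],
    [[5.9, 5.05, 12], 51],
    [[5.9, 5.05, 14], 59.5],
    [[5.9, 5.05, 16], 68],
    [[5.9, 5.05, 17], 76.5],
    [[5.9, 5.05, 17], 81.6],
    [[5.9, 5.05, 17], 81.6],
    [[5.9, 5.05, 17], 81.6]
  ]
}}

```text
time_s: 5.55
tcp_pos: [0.4385, -0.0748, 0.0786]
ee_rot: [[-0.997, 0.076, 0.002], [0.076, 0.997, -0.0], [-0.002, 0.0, -1.0]]
wrist_force: [-0.3, 0.4, -0.2]
gripper_width: 0.623
```

{"fn": "carry_out", "kwargs": {
  "steps": [
    [[0.1, -0.1, 2.5], 0],
    [[0.1, -0.1, 5], 0],
    [[0.1, -0.1, 6.6], 0],
    [[0.1, -0.1, 7.3], 0],
    [[0.1, -0.1, 7.3], 0]
  ]
}}

```text
time_s: 6.05
tcp_pos: [0.4373, -0.0757, 0.005]
ee_rot: [[-0.997, 0.074, -0.0], [0.074, 0.997, -0.0], [-0.0, -0.0, -1.0]]
wrist_force: [-0.2, -0.6, -0.2]
gripper_width: 0.628
```

{"fn": "carry_out", "kwargs": {
  "steps": [
    [[0, 0, 0], 0],
    [[0, 0, 0], 0],
    [[0, 0, 0], 0],
    [[0, 0, 0], 0],
    [[0, 0, 0], 0]
  ],
  "gripper": -1
}}

```text
time_s: 6.55
tcp_pos: [0.4378, -0.0756, 0.0057]
ee_rot: [[-0.997, 0.074, 0.001], [0.074, 0.997, -0.0], [-0.001, -0.0, -1.0]]
wrist_force: [-0.7, 0.9, 5.1]
gripper_width: 0.389
```

{"fn": "carry_out", "kwargs": {
  "steps": [
    [[0, 0, -3], 0],
    [[0, 0, -6], 0],
    [[-3, 1, -8], 0],
    [[-6, 3, -8], 3],
    [[-9, 5, -8], 6],
    [[-12, 7, -8], 9.8],
    [[-15, 9, -8], 9.8],
    [[-17.1, 10.1, -8], 9.8],
    [[-17.1, 10.1, -8], 9.8],
    [[-17.1, 10.1, -8], 9.8],
    [[-17.1, 10.1, -8], 9.8]
  ]
}}

```text
time_s: 7.65
tcp_pos: [0.6144, 0.012, 0.0855]
ee_rot: [[-0.97, 0.243, -0.0], [0.243, 0.97, -0.0], [0.0, -0.001, -1.0]]
wrist_force: [-0.4, 0.3, -0.8]
gripper_width: 0.39
```

```bash
python3 - <<'E'
from h import *
import json
s=r.sense(); print(s['time_s'],s['tcp_pos'],s['gripper_width'])
c=r.calibration('wrist'); w=r.capture('wrist')
a=r.capture('scene'); 
save(np.hstack([w[:, 60:580][:, ::1], cv2.resize(a[200:350,230:420],None,fx=1.4,fy=3.2)[:480,:270]]),'view3')
E
```

```text
7.65 [0.61444151 0.01199513 0.08545082] 0.3903038117642904
```

View pics/view3.png

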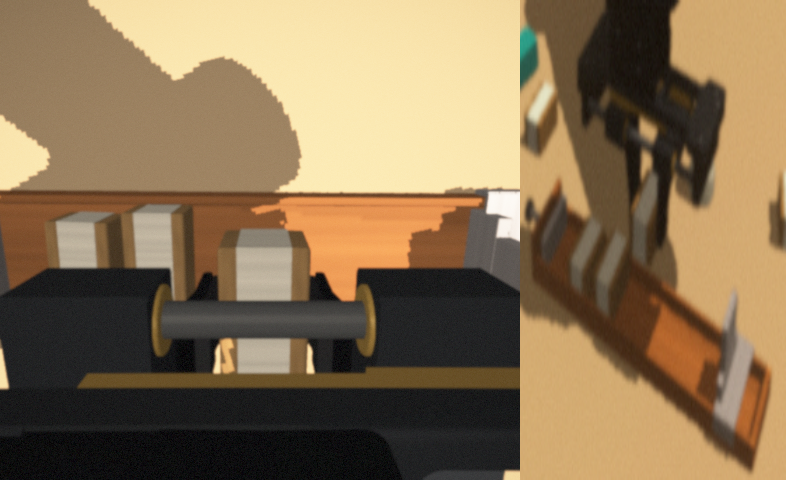

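The held box is at (265,300) in the wrist half of this picture, parallel to the tray's near wall at row 192. Boxes a and b are to its left and the follower is well back on the right. Next I work out the lateral fit.

```bash
python3 - <<'E'
from h import *
c=r.calibration('wrist'); s=r.sense(); R=np.array(s['ee_rot']); p=s['tcp_pos']
f=lambda px,z:((at_z(c,px,z)-p)@R[:,:2]*1000).round(1).tolist()
print('tool-frame xy mm: wall outer top',f([[70,193],[300,192],[500,193]],.03))
print('box end top',f([[282,232],[367,232]],p[2]+.0245))
print('soap a/b end tops',f([[116,213],[177,213],[192,206],[250,206]],.038))
P=np.array(at_z(c,[[70,193],[500,193]],.03)); d=P[1]-P[0]; print('tray y heading',np.degrees(np.arctan2(d[1],d[0])))
E
```

```text
tool-frame xy mm: wall outer top [[37.0, -138.8], [37.8, -13.2], [37.3, 96.3]]
box end top [[34.1, -15.0], [34.1, 15.2]]
soap a/b end tops [[27.4, -111.1], [27.5, -78.6], [31.3, -70.3], [31.3, -39.5]]
tray y heading 75.98507694862955
```

```bash
python3 - <<'E'
from h import *
c=r.calibration('wrist'); s=r.sense(); R=np.array(s['ee_rot']); p=s['tcp_pos']
f=lambda px,z:((at_z(c,px,z)-p)@R[:,:2]*1000).round(1).tolist()
print('box bottom',f([[279,231],[368,231]],p[2]-.0055),'top',f([[283,250],[366,250]],p[2]+.0245))
print('soap a/b bottoms',f([[110,213],[178,213],[185,206],[252,206]],.008), 'tops',f([[116,222],[165,222],[192,213],[245,213]],.038))
w=r.capture('wrist'); cv2.imwrite('pics/crop4.png',cv2.resize(cv2.cvtColor(w,cv2.COLOR_RGB2BGR)[180:270,60:460],None,fx=2,fy=4,interpolation=cv2.INTER_CUBIC))
print('wall bottom z0',f([[300,192]],0.),'top .03@196',f([[300,196]],.03))
E
```

```text
box bottom [[27.5, -19.5], [27.6, 19.0]] top [[27.5, -14.8], [27.5, 15.0]]
soap a/b bottoms [[21.9, -130.5], [21.9, -89.2], [26.3, -84.6], [26.3, -43.8]] tops [[22.5, -111.7], [22.6, -85.5], [27.5, -70.6], [27.5, -42.3]]
wall bottom z0 [[33.9, -15.0]] top .03@196 [[35.6, -13.2]]
```

View pics/crop4.png

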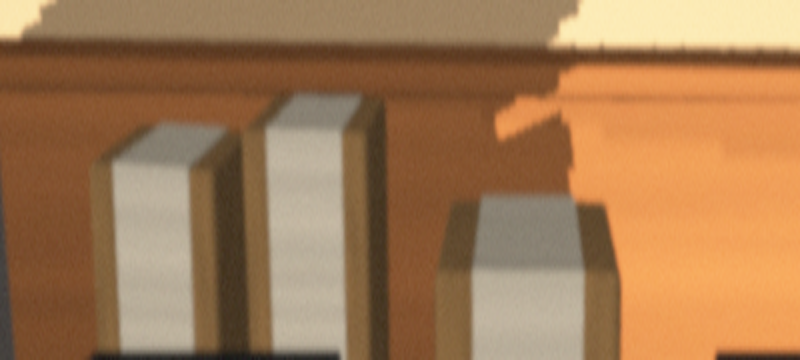

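{"fn": "carry_out", "kwargs": {
  "steps": [
    [[-0.2, 0.1, 2], 0],
    [[-0.2, 0.1, 4], 0],
    [[-0.2, 0.1, 5.5], 0],
    [[-0.2, 0.1, 6.5], 0],
    [[-0.2, 0.1, 7.1], 0],
    [[-0.2, 0.1, 7.15], 0]
  ]
}}

```text
time_s: 8.4
tcp_pos: [0.6171, 0.0123, 0.0143]
ee_rot: [[-0.97, 0.243, 0.001], [0.243, 0.97, -0.0], [-0.001, -0.0, -1.0]]
wrist_force: [0.5, 0.2, -1.7]
gripper_width: 0.385
```

{"fn": "carry_out", "kwargs": {
  "steps": [
    [[0, 0, 0], 0],
    [[0, 0, 0], 0],
    [[0, 0, 0], 0],
    [[0, 0, -0.3], 0],
    [[0, 0, -3], 0],
    [[0, 0, -6], 0],
    [[1, -4, -9], 0],
    [[2, -8, -13], 0],
    [[3, -12, -13.5], 0],
    [[4, -16, -13.5], 0],
    [[5, -20, -13.5], 0],
    [[5.2, -24, -13.5], 0],
    [[5.2, -25.2, -13.5], 0],
    [[5.2, -25.2, -13.5], 0],
    [[5.2, -25.2, -13.5], 0]
  ],
  "gripper": 0.12
}}

```text
time_s: 9.9
tcp_pos: [0.5055, -0.2191, 0.1496]
ee_rot: [[-0.97, 0.243, 0.001], [0.243, 0.97, -0.0], [-0.001, -0.0, -1.0]]
wrist_force: [-0.1, 0.4, 0.5]
gripper_width: 0.561
```

```bash
python3 - <<'E'
from h import *
import json
s=r.sense(); print(s['time_s'],s['tcp_pos'],s['gripper_width'])
c=r.calibration('wrist'); w=r.capture('wrist'); json.dump({k:np.array(v).tolist() for k,v in c.items()},open('c2.json','w'))
print([(np.round(d['centre'],3).tolist(),round(d['confidence'],2)) for d in r.place_of('wrist','spare_1')])
a=r.capture('scene'); save(a,'scene5')
b=cv2.resize(a[225:345,225:425],None,fx=1.4,fy=2)
save(np.hstack([w[:300,60:580], np.vstack([b,np.zeros((60,280,3),np.uint8)])]),'view5')
E
```

```text
9.9 [ 0.50552944 -0.21913164  0.14957425] 0.5605214061236421
[([0.618, 0.01, 0.011], 0.83), ([0.363, -0.293, -0.002], 0.8), ([0.436, -0.224, -0.001], 0.55), ([0.5, -0.409, 0.002], 0.47)]
```

View pics/view5.png

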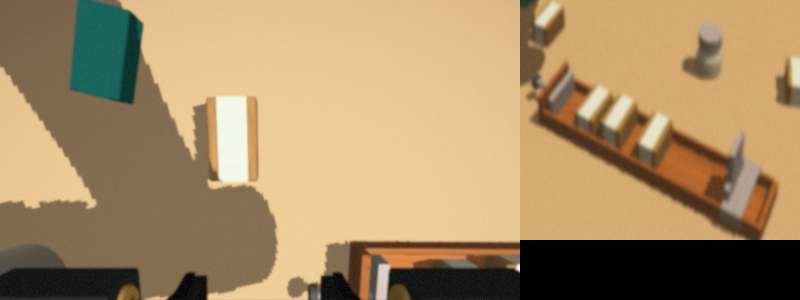

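The picture shows spare 1 lying straight in the tray. The second spare, with the white band, is at (232,139) in the view, and the turquoise look-alike at (103,50) is clear of it.

```bash
python3 - <<'E'
from h import *
import json
c=json.load(open('c2.json')); s=r.sense(); R=np.array(s['ee_rot']); p=s['tcp_pos']
P=at_z(c,[[267,98],[314,97],[317,180],[269,181]],.03); print(P.mean(0).round(4),[(round(float(np.hypot(*d[:2]))*1000),round(float(np.degrees(np.arctan2(d[1],d[0]))),1)) for d in np.roll(P,-1,0)-P])
print('delta in tool cm',((P.mean(0)-p)@R*100).round(2))
E
```

```text
[ 0.4371 -0.2248  0.03  ] [(31, 77.1), (55, -12.2), (34, -102.8), (55, 165.4)]
delta in tool cm [ 6.51 -2.28 11.93]
```

{"fn": "carry_out", "kwargs": {
  "steps": [
    [[3, -1, 3], 0],
    [[6.5, -2.2, 6], 0],
    [[6.5, -2.2, 9], 0],
    [[6.5, -2.2, 9], 0],
    [[6.5, -2.2, 11], 0],
    [[6.5, -2.2, 13], 0],
    [[6.5, -2.2, 14.2], 0],
    [[6.5, -2.2, 14.4], 0],
    [[6.5, -2.2, 14.4], 0]
  ],
  "gripper": 0.3
}}

```text
time_s: 10.95
tcp_pos: [0.4391, -0.2239, 0.0062]
ee_rot: [[-0.971, 0.24, 0.002], [0.24, 0.971, -0.001], [-0.002, -0.0, -1.0]]
wrist_force: [-0.3, -0.5, 0.3]
gripper_width: 0.647
```

{"fn": "carry_out", "kwargs": {
  "steps": [
    [[0, 0, 0], 0],
    [[0, 0, 0], 0],
    [[0, 0, 0], 0],
    [[0, 0, 0], 0],
    [[0, 0, 0], 0]
  ],
  "gripper": -1
}}

```text
time_s: 11.45
tcp_pos: [0.4394, -0.224, 0.0067]
ee_rot: [[-0.971, 0.24, 0.003], [0.24, 0.971, -0.001], [-0.003, -0.0, -1.0]]
wrist_force: [-0.2, 1.4, 3.0]
gripper_width: 0.39
```

{"fn": "carry_out", "kwargs": {
  "steps": [
    [[0, 0, -3], 0],
    [[0, 0, -6], 0],
    [[-1, 3, -8], 0],
    [[-2, 7, -8], 0],
    [[-4, 11, -8], 0],
    [[-5.5, 15, -8], 0],
    [[-7, 19, -8], 0],
    [[-8.5, 23, -8], 0],
    [[-10, 27, -8], 0],
    [[-11, 31, -8], 0],
    [[-11.8, 33.7, -8], 0],
    [[-11.8, 33.7, -8], 0],
    [[-11.8, 33.7, -8], 0],
    [[-11.8, 33.7, -8], 0]
  ]
}}

```text
time_s: 12.85
tcp_pos: [0.6338, 0.074, 0.0865]
ee_rot: [[-0.971, 0.241, 0.002], [0.241, 0.971, -0.002], [-0.002, -0.001, -1.0]]
wrist_force: [0.8, 1.1, 0.1]
gripper_width: 0.387
```

```bash
python3 - <<'E'
from h import *
s=r.sense(); print(s['time_s'],s['tcp_pos'],s['gripper_width'])
w=r.capture('wrist'); cv2.imwrite('pics/crop6.png',cv2.resize(cv2.cvtColor(w,cv2.COLOR_RGB2BGR)[175:275,60:580],None,fx=1.5,fy=4,interpolation=cv2.INTER_CUBIC))
E
```

```text
12.85 [0.63376542 0.0740396  0.08645098] 0.3873158205864954
```

View pics/crop6.png

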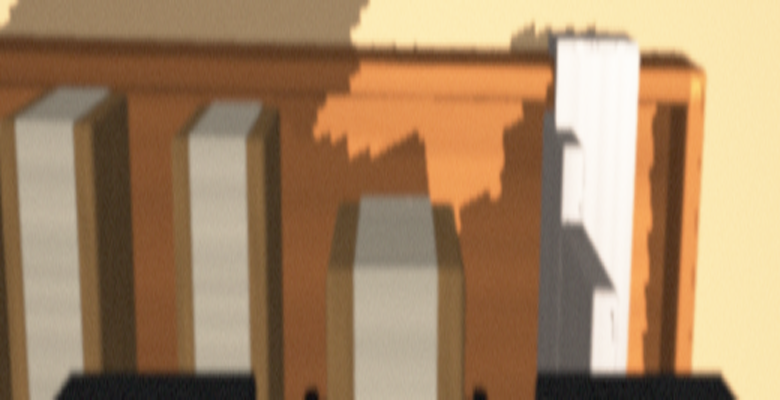

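The held box is parallel to the tray, with the placed box to its left and the follower to its right. I'll shift 2.5 mm away from the robot and lower it.

{"fn": "carry_out", "kwargs": {
  "steps": [
    [[-0.25, 0.1, 2], 0],
    [[-0.25, 0.1, 4], 0],
    [[-0.25, 0.1, 5.5], 0],
    [[-0.25, 0.1, 6.5], 0],
    [[-0.25, 0.1, 7.05], 0],
    [[-0.25, 0.1, 7.15], 0]
  ]
}}

```text
time_s: 13.5
tcp_pos: [0.6365, 0.0736, 0.015]
ee_rot: [[-0.97, 0.242, 0.002], [0.242, 0.97, -0.002], [-0.002, -0.001, -1.0]]
wrist_force: [0.2, -0.2, -1.1]
gripper_width: 0.389
```

{"fn": "carry_out", "kwargs": {
  "steps": [
    [[0, 0, 0], 0],
    [[0, 0, 0], 0],
    [[0, 0, 0], 0],
    [[0, 0, -0.3], 0],
    [[0, 0, -3], 0],
    [[0, 0, -6], 0],
    [[0, 0, -9], 0],
    [[0, 0, -12], 0],
    [[0, 0, -14], 0],
    [[0, 0, -14], 0]
  ],
  "gripper": 0.12
}}

```text
time_s: 14.5
tcp_pos: [0.6384, 0.0744, 0.1596]
ee_rot: [[-0.97, 0.241, 0.01], [0.241, 0.97, 0.0], [-0.009, 0.003, -1.0]]
wrist_force: [1.1, 1.3, 1.2]
gripper_width: 0.56
```

{"fn": "carry_out", "kwargs": {
  "steps": [
    [[0.2, 2, 0], -8.5],
    [[0.4, 4, 0], -17],
    [[0.6, 6, 0], -25.5],
    [[0.65, 8, 0], -34],
    [[0.65, 10.3, 0], -42.5],
    [[0.65, 10.3, 0], -51],
    [[0.65, 10.3, 0], -59.5],
    [[0.65, 10.3, 0], -68],
    [[0.65, 10.3, 0], -76.5],
    [[0.65, 10.3, 0], -85],
    [[0.65, 10.3, 0], -90],
    [[0.65, 10.3, 0], -90],
    [[0.65, 10.3, 0], -90]
  ],
  "gripper": -1
}}

```text
time_s: 15.8
tcp_pos: [0.6566, 0.1758, 0.159]
ee_rot: [[-0.243, -0.97, 0.008], [-0.97, 0.243, -0.0], [-0.002, -0.008, -1.0]]
wrist_force: [0.3, -0.8, 0.8]
gripper_width: 0.008
```

```bash
python3 - <<'E'
from h import *
s=r.sense(); print(s['time_s'],s['tcp_pos'],np.round(s['joints'],1))
a=r.capture('scene'); w=r.capture('wrist')
save(np.hstack([w[:300,100:520], cv2.resize(a[235:345,225:415],None,fx=2,fy=2.7272)]),'view7')
E
```

```text
15.8 [0.65656984 0.17582166 0.15899956] [ 28.7  29.7   3.4   0.3 -63.3 -42.9]
```

View pics/view7.png

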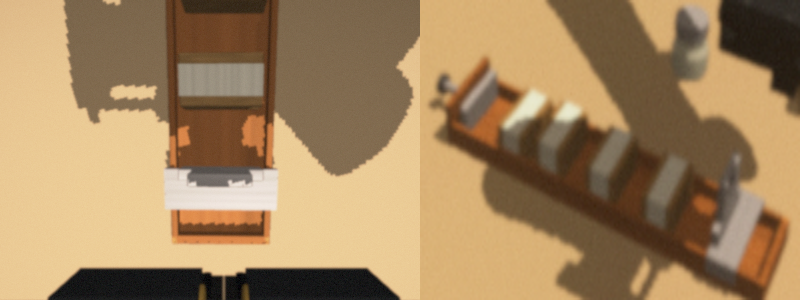

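{"fn": "carry_out", "kwargs": {
  "steps": [
    [[0, 0, 3], 0],
    [[0, 0, 6], 0],
    [[0, 0, 9], 0],
    [[0, 0, 10.4], 0],
    [[0, 0, 10.4], 0],
    [[0, 0, 10.4], 0]
  ]
}}

```text
time_s: 16.5
tcp_pos: [0.6586, 0.1761, 0.0564]
ee_rot: [[-0.242, -0.97, 0.011], [-0.97, 0.242, 0.0], [-0.003, -0.01, -1.0]]
wrist_force: [0.3, 0.5, 1.3]
gripper_width: 0.006
```

{"fn": "carry_out", "kwargs": {
  "steps": [
    [[1, 0, 0], 0],
    [[2, 0, 0], 0],
    [[2.5, 0, 0], 0],
    [[3, 0, 0], 0],
    [[3.5, 0, 0], 0],
    [[4, 0, 0], 0],
    [[4.5, 0, 0], 0]
  ]
}}

```text
time_s: 17.2
tcp_pos: [0.6483, 0.1326, 0.0568]
ee_rot: [[-0.242, -0.97, 0.013], [-0.97, 0.242, 0.001], [-0.004, -0.012, -1.0]]
wrist_force: [0.1, 3.1, 1.5]
gripper_width: 0.005
```

{"fn": "carry_out", "kwargs": {
  "steps": [
    [[0.7, 0, 0], 0],
    [[1.4, 0, 0], 0],
    [[2.1, 0, 0], 0],
    [[2.8, 0, 0], 0],
    [[3.5, 0, 0], 0],
    [[4.2, 0, 0], 0],
    [[4.9, 0, 0], 0],
    [[5.6, 0, 0], 0],
    [[6.3, 0, 0], 0],
    [[7.0, 0, 0], 0]
  ]
}}

```text
time_s: 18.2
tcp_pos: [0.631, 0.0642, 0.0565]
ee_rot: [[-0.242, -0.97, 0.012], [-0.97, 0.242, 0.001], [-0.004, -0.012, -1.0]]
wrist_force: [-0.7, 4.2, 1.4]
gripper_width: 0.004
```

{"fn": "carry_out", "kwargs": {
  "steps": [
    [[0.4, 0, 0], 0],
    [[0.8, 0, 0], 0],
    [[1.2, 0, 0], 0],
    [[1.6, 0, 0], 0],
    [[2.0, 0, 0], 0],
    [[2.4, 0, 0], 0],
    [[2.8, 0, 0], 0]
  ]
}}

```text
time_s: 18.9
tcp_pos: [0.6241, 0.037, 0.0564]
ee_rot: [[-0.242, -0.97, 0.012], [-0.97, 0.242, 0.001], [-0.004, -0.011, -1.0]]
wrist_force: [-0.8, 6.3, 2.2]
gripper_width: 0.004
```

{"fn": "carry_out", "kwargs": {
  "steps": [
    [[0.1, 0, 0], 0],
    [[0.2, 0, 0], 0],
    [[0.3, 0, 0], 0],
    [[0.4, 0, 0], 0]
  ]
}}

```text
time_s: 19.3
tcp_pos: [0.6231, 0.0332, 0.0564]
ee_rot: [[-0.241, -0.97, 0.012], [-0.97, 0.241, 0.001], [-0.004, -0.011, -1.0]]
wrist_force: [-0.9, 3.9, 1.9]
gripper_width: 0.01
```

{"fn": "carry_out", "kwargs": {
  "steps": [
    [[0.1, 0, 0], 0],
    [[0.2, 0, 0], 0],
    [[0.3, 0, 0], 0],
    [[0.4, 0, 0], 0]
  ]
}}

```text
time_s: 19.7
tcp_pos: [0.6221, 0.0294, 0.0564]
ee_rot: [[-0.241, -0.97, 0.012], [-0.97, 0.241, 0.001], [-0.004, -0.011, -1.0]]
wrist_force: [-0.9, 5.5, 3.4]
gripper_width: 0.0
```

{"fn": "carry_out", "kwargs": {
  "steps": [
    [[0.1, 0, 0], 0],
    [[0.2, 0, 0], 0],
    [[0.3, 0, 0], 0]
  ]
}}

```text
time_s: 20.0
tcp_pos: [0.6214, 0.0265, 0.0564]
ee_rot: [[-0.241, -0.97, 0.012], [-0.97, 0.241, 0.001], [-0.004, -0.011, -1.0]]
wrist_force: [-0.8, 5.0, 2.4]
gripper_width: 0.005
```

{"fn": "carry_out", "kwargs": {
  "steps": [
    [[0.1, 0, 0], 0],
    [[0.2, 0, 0], 0],
    [[0.3, 0, 0], 0],
    [[0.4, 0, 0], 0]
  ]
}}

```text
time_s: 20.4
tcp_pos: [0.6203, 0.0225, 0.0564]
ee_rot: [[-0.241, -0.97, 0.012], [-0.97, 0.241, 0.001], [-0.004, -0.011, -1.0]]
wrist_force: [-1.1, 4.3, 2.2]
gripper_width: 0.009
```

{"fn": "carry_out", "kwargs": {
  "steps": [
    [[0.1, 0, 0], 0],
    [[0.2, 0, 0], 0],
    [[0.25, 0, 0], 0]
  ]
}}

```text
time_s: 20.7
tcp_pos: [0.6197, 0.02, 0.0564]
ee_rot: [[-0.241, -0.97, 0.012], [-0.97, 0.241, 0.001], [-0.004, -0.011, -1.0]]
wrist_force: [-1.2, 4.4, 2.5]
gripper_width: 0.003
```

{"fn": "carry_out", "kwargs": {
  "steps": [
    [[0.05, 0, 0], 0],
    [[0.1, 0, 0], 0],
    [[0.15, 0, 0], 0],
    [[0.2, 0, 0], 0]
  ]
}}

```text
time_s: 21.1
tcp_pos: [0.6192, 0.018, 0.0564]
ee_rot: [[-0.241, -0.97, 0.012], [-0.97, 0.241, 0.001], [-0.004, -0.011, -1.0]]
wrist_force: [-1.0, 5.6, 2.9]
gripper_width: 0.004
```

{"fn": "carry_out", "kwargs": {
  "steps": [
    [[0.05, 0, 0], 0],
    [[0.1, 0, 0], 0],
    [[0.15, 0, 0], 0],
    [[0.2, 0, 0], 0]
  ]
}}

```text
time_s: 21.5
tcp_pos: [0.6187, 0.0161, 0.0564]
ee_rot: [[-0.241, -0.97, 0.012], [-0.97, 0.241, 0.001], [-0.004, -0.011, -1.0]]
wrist_force: [-0.6, 4.8, 3.0]
gripper_width: 0.007
```

{"fn": "carry_out", "kwargs": {
  "steps": [
    [[0.05, 0, 0], 0],
    [[0.1, 0, 0], 0],
    [[0.15, 0, 0], 0]
  ]
}}

```text
time_s: 21.8
tcp_pos: [0.6183, 0.0146, 0.0564]
ee_rot: [[-0.241, -0.97, 0.012], [-0.97, 0.241, 0.001], [-0.004, -0.011, -1.0]]
wrist_force: [-2.0, 5.5, 1.6]
gripper_width: 0.002
```

{"fn": "carry_out", "kwargs": {
  "steps": [
    [[0.05, 0, 0], 0],
    [[0.1, 0, 0], 0],
    [[0.15, 0, 0], 0]
  ]
}}

```text
time_s: 22.1
tcp_pos: [0.6179, 0.0131, 0.0564]
ee_rot: [[-0.241, -0.97, 0.012], [-0.97, 0.241, 0.001], [-0.004, -0.011, -1.0]]
wrist_force: [-2.0, 4.1, 2.6]
gripper_width: 0.005
```

{"fn": "carry_out", "kwargs": {
  "steps": [
    [[0.05, 0, 0], 0],
    [[0.1, 0, 0], 0],
    [[0.15, 0, 0], 0]
  ]
}}

```text
time_s: 22.4
tcp_pos: [0.6175, 0.0116, 0.0564]
ee_rot: [[-0.241, -0.97, 0.011], [-0.97, 0.241, 0.001], [-0.004, -0.011, -1.0]]
wrist_force: [-0.6, 4.9, 3.6]
gripper_width: 0.004
```

{"fn": "carry_out", "kwargs": {
  "steps": [
    [[0.05, 0, 0], 0],
    [[0.1, 0, 0], 0],
    [[0.15, 0, 0], 0]
  ]
}}

```text
time_s: 22.7
tcp_pos: [0.6171, 0.0101, 0.0564]
ee_rot: [[-0.241, -0.97, 0.011], [-0.97, 0.241, 0.001], [-0.004, -0.011, -1.0]]
wrist_force: [-1.0, 5.2, 2.6]
gripper_width: 0.008
```

{"fn": "carry_out", "kwargs": {
  "steps": [
    [[0.05, 0, 0], 0],
    [[0.1, 0, 0], 0],
    [[0.15, 0, 0], 0]
  ]
}}

```text
time_s: 23.0
tcp_pos: [0.6168, 0.0086, 0.0564]
ee_rot: [[-0.241, -0.97, 0.011], [-0.97, 0.241, 0.001], [-0.004, -0.011, -1.0]]
wrist_force: [-1.7, 5.7, 2.3]
gripper_width: 0.008
```

{"fn": "carry_out", "kwargs": {
  "steps": [
    [[0.05, 0, 0], 0],
    [[0.1, 0, 0], 0]
  ]
}}

```text
time_s: 23.2
tcp_pos: [0.6165, 0.0076, 0.0564]
ee_rot: [[-0.241, -0.97, 0.011], [-0.97, 0.241, 0.001], [-0.004, -0.011, -1.0]]
wrist_force: [-1.7, 5.3, 3.4]
gripper_width: 0.004
```

{"fn": "carry_out", "kwargs": {
  "steps": [
    [[0.05, 0, 0], 0],
    [[0.1, 0, 0], 0]
  ]
}}

```text
time_s: 23.4
tcp_pos: [0.6163, 0.0066, 0.0564]
ee_rot: [[-0.241, -0.97, 0.012], [-0.97, 0.241, 0.001], [-0.004, -0.011, -1.0]]
wrist_force: [-0.7, 7.0, 2.7]
gripper_width: 0.009
```

{"fn": "carry_out", "kwargs": {
  "steps": [
    [[0.05, 0, 0], 0],
    [[0.1, 0, 0], 0]
  ]
}}

```text
time_s: 23.6
tcp_pos: [0.6162, 0.0065, 0.0564]
ee_rot: [[-0.242, -0.97, 0.012], [-0.97, 0.242, 0.003], [-0.006, -0.011, -1.0]]
wrist_force: [-2.1, 9.8, 2.8]
gripper_width: 0.008
```

{"fn": "carry_out", "kwargs": {
  "steps": [
    [[0.05, 0, 0], 0],
    [[0.1, 0, 0], 0]
  ]
}}

```text
time_s: 23.8
tcp_pos: [0.6163, 0.0065, 0.0564]
ee_rot: [[-0.242, -0.97, 0.013], [-0.97, 0.242, 0.004], [-0.007, -0.012, -1.0]]
wrist_force: [-1.6, 9.8, 1.9]
gripper_width: 0.004
```

The row has closed: the TCP no longer advances at y = 0.0065 and the force is up to about 9.8 N. I'll push slightly harder and hold.

{"fn": "carry_out", "kwargs": {
  "steps": [
    [[0.12, 0, 0], 0],
    [[0.12, 0, 0], 0],
    [[0.12, 0, 0], 0],
    [[0.12, 0, 0], 0]
  ]
}}

```text
time_s: 24.2
tcp_pos: [0.6163, 0.0066, 0.0564]
ee_rot: [[-0.241, -0.97, 0.014], [-0.97, 0.242, 0.006], [-0.009, -0.013, -1.0]]
wrist_force: [-1.2, 9.5, 3.2]
gripper_width: 0.005
```

{"fn": "carry_out", "kwargs": {
  "steps": [
    [[0.14, 0, 0], 0],
    [[0.14, 0, 0], 0],
    [[0.14, 0, 0], 0],
    [[0.14, 0, 0], 0]
  ]
}}

```text
time_s: 24.6
tcp_pos: [0.6163, 0.0066, 0.0565]
ee_rot: [[-0.241, -0.97, 0.016], [-0.97, 0.241, 0.007], [-0.011, -0.013, -1.0]]
wrist_force: [-1.3, 9.8, 3.0]
gripper_width: 0.005
```

{"fn": "carry_out", "kwargs": {
  "steps": [
    [[0.14, 0, 0], 0],
    [[0.17, 0, 0], 0],
    [[0.2, 0, 0], 0],
    [[0.2, 0, 0], 0],
    [[0.2, 0, 0], 0]
  ]
}}

```text
time_s: 25.1
tcp_pos: [0.6163, 0.0066, 0.0565]
ee_rot: [[-0.241, -0.97, 0.017], [-0.97, 0.241, 0.01], [-0.013, -0.014, -1.0]]
wrist_force: [-0.8, 10.5, 2.6]
gripper_width: 0.01
```

Held at about 10 N for over a second. Now I back straight off, rise and retreat.

{"fn": "carry_out", "kwargs": {
  "steps": [
    [[-0.5, 0, 0], 0],
    [[-1.5, 0, 0], 0],
    [[-3, 0, 0], 0],
    [[-4, 0, 0], 0],
    [[-4, 0, 0], 0],
    [[-4, 0, -4], 0],
    [[-4, 0, -8], 0],
    [[-4, 0, -12], 0],
    [[-4, 0, -16], 0],
    [[-4, 0, -18], 0],
    [[-4, 0, -18], 0],
    [[-4, 0, -18], 0]
  ]
}}

```text
time_s: 26.3
tcp_pos: [0.6223, 0.0436, 0.2365]
ee_rot: [[-0.242, -0.97, 0.016], [-0.97, 0.242, 0.01], [-0.014, -0.014, -1.0]]
wrist_force: [-0.8, 0.0, -1.5]
gripper_width: 0.008
```

```bash
python3 - <<'E'
from h import *
s=r.sense(); print(s['time_s'],s['tcp_pos'],s['wrist_force'])
w=r.capture('wrist'); a=r.capture('scene')
for t in ['jar','tumbler','brush_holder','spare_1']: print(t,[(np.round(d['centre'],3).tolist(),round(d['confidence'],2)) for d in r.place_of('scene',t)])
save(np.hstack([w[:300,130:530], cv2.resize(a[220:345,225:425],None,fx=2,fy=2.4)]),'view8')
E
```

```text
26.3 [0.62234812 0.04358451 0.23654066] [-0.78491118  0.03029405 -1.46342427]
jar [([0.439, 0.068, 0.001], 0.91), ([0.617, 0.014, -0.001], 0.2)]
tumbler [([0.503, -0.415, 0.002], 0.82), ([0.618, 0.012, -0.001], 0.74)]
brush_holder [([0.584, 0.36, 0.001], 0.94)]
spare_1 [([0.597, -0.056, 0.008], 0.95), ([0.445, 0.217, 0.002], 0.95), ([0.606, -0.025, 0.01], 0.73), ([0.426, 0.308, -0.002], 0.67), ([0.362, -0.29, -0.0], 0.63)]
```

View pics/view8.png

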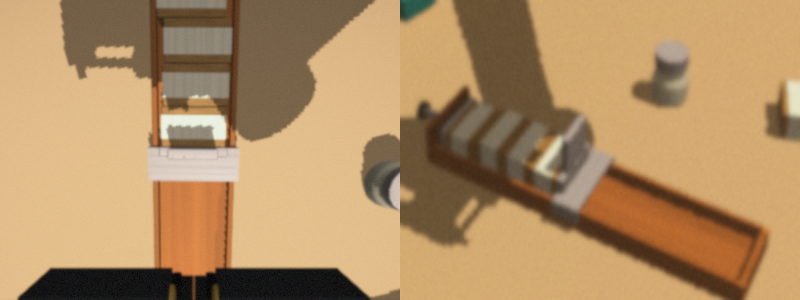

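All four boxes lie square and closed up between the stop (left) and the follower (at (575,160) in the right half). The follower face minus four box depths puts the stop at about -163 mm, which matches the -164 mm seen in the picture. The jar, tumbler, holder and third spare have not moved.

```bash
python3 -c "
from station import r
print(r.finish_job())"
```

```text
the job is handed in; nothing more can be done
None
```

The job is done and handed in at about 26.5 s of the 69 s allowed. I slid the follower back about 11–12 cm and laid the two spares nearest the tray's stop end crosswise between soap_b and the follower. I then pushed the follower up by feel until it stopped moving.

- **Final push:** I held the wrist force at about 9.5–10.5 N for over a second, then backed off and rose clear. The highest force read at the end of any move was about 10.5 N. Forces are only reported at the end of each move, so the peak in between was not seen.
- **Row closed:** the last picture shows four square boxes closed up between the stop and the follower. Working back from the follower face puts the stop at about -163 mm, which matches the -164 mm measured from the picture.
- **Left alone:** the jar, tumbler, brush holder and third spare read within about 3 mm of where they started, which is within the detector's error. The orange and turquoise look-alikes were not touched.
- **Odd readings:** in the last look the detector also gave false hits for "jar" (low confidence) and "tumbler" (0.74) on the tray, which I ignored. It picked out only two of the four boxes in the row, so "all four closed" rests on the picture and the feel.

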